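# Count two brass tortoises into the counting tray

## Task

A customer is buying two of the three brass tortoises that stand on the counting tray's board. First sweep any two of them along the board into the trough at its side, sliding and not lifting them; then set the third one gently down, upright, in the open stock box beside the tray, next to the tortoise already in it (which stays there, upright), and close the trough's lid fully without slamming it. Do not disturb the bell or the jar.

Things in the scene. Friction and masses are not known exactly. Their poses are not given: they have to be found in the camera images.
- tray: wooden counting tray with a pale marble deck, 306 (x) by 281 mm (y), fixed to the counter. Origin on the counter under the tray. In its frame the flat deck (the board) spans x -145..145, y -80..100 mm, top 36 mm up, with 8 mm thick rails 6 mm high along its x ends and +y edge, none towards the trough.
- trough (a point): centre of the trough's floor, in the tray's frame x 0, y -122.5, height 20 mm. The trough spans x -145..145, y -165..-80 mm; its floor lies a square 16 mm step below the deck. Its end walls and outer wall (y -173..-165) rise to 51 mm above the counter; the outer one carries the lid's hinge.
- lid_hinge (a point): middle of the lid's hinge line, in the tray's frame at x 0, y -169, height 55 mm; the line runs along the tray's x axis.
- lid_edge (a point): middle of the free edge of the lid, a 306 by 96 mm wooden plate 6 mm thick, 96 mm from the hinge; this point and the hinge line are at mid thickness. A 50 mm wide brass tab reaches 11 mm farther. Shut, the lid lies level over the trough, 52 to 58 mm above the counter, with a 10 mm lip under its free edge. Open, it stands upright or leans outward (tray's -y).
- lid (a joint): lid angle in rad: 0 shut (level, free edge towards the tray's +y), 1.57 upright, at most 1.9; starts open. The hinge is stiff (0.09 N m of friction): the lid stays where it is left, so it must be pushed from its outer side, over and all the way down.
- stock: open wooden stock box, 256 mm (x) by 156 mm (y), 34 mm high outside, 6 mm walls and floor, fixed to the counter. Origin on the counter under its centre. One tortoise stands in its +x half.
- tortoise_a: brass tortoise paperweight, 65 mm long, 28 mm high: a round domed shell 54 mm across (upright sides for the lowest 17 mm), a 16 mm ball head standing out 11 mm at its +x end; about 0.2 kg. Origin at the shell's centre, 14 mm above its underside; z is up through the shell. It starts on the tray's deck; a, b and c are exactly alike.
- tortoise_b: brass tortoise paperweight, 65 mm long, 28 mm high: a round domed shell 54 mm across (upright sides for the lowest 17 mm), a 16 mm ball head standing out 11 mm at its +x end; about 0.2 kg. Origin at the shell's centre, 14 mm above its underside; z is up through the shell. It starts on the tray's deck; a, b and c are exactly alike.
- tortoise_c: brass tortoise paperweight, 65 mm long, 28 mm high: a round domed shell 54 mm across (upright sides for the lowest 17 mm), a 16 mm ball head standing out 11 mm at its +x end; about 0.2 kg. Origin at the shell's centre, 14 mm above its underside; z is up through the shell. It starts on the tray's deck; a, b and c are exactly alike.
- tortoise_d: brass tortoise paperweight, 65 mm long, 28 mm high: a round domed shell 54 mm across (upright sides for the lowest 17 mm), a 16 mm ball head standing out 11 mm at its +x end; about 0.2 kg. Origin at the shell's centre, 14 mm above its underside; z is up through the shell. It is the one already in the stock box.
- bell: brass hand bell, 68 mm across, 96 mm high, origin under its centre; leave alone.
- jar: round terracotta jar with brass lid, 70 mm across, 90 mm high, origin under its centre; leave alone.
Not all that is in view belongs to the job. Leave any grey or pink look-alike of the tortoise_d alone.

How it is judged:
On the way:
1. two of the deck's three tortoises are down in the trough ((((x of tortoise_a in the frame of tray between -0.145 and 0.145 m and y of tortoise_a in the frame of tray between -0.165 and -0.08 m and z of tortoise_a in the frame of tray between 0 and 0.042 m) and (x of tortoise_b in the frame of tray between -0.145 and 0.145 m and y of tortoise_b in the frame of tray between -0.165 and -0.08 m and z of tortoise_b in the frame of tray between 0 and 0.042 m)) or ((x of tortoise_a in the frame of tray between -0.145 and 0.145 m and y of tortoise_a in the frame of tray between -0.165 and -0.08 m and z of tortoise_a in the frame of tray between 0 and 0.042 m) and (x of tortoise_c in the frame of tray between -0.145 and 0.145 m and y of tortoise_c in the frame of tray between -0.165 and -0.08 m and z of tortoise_c in the frame of tray between 0 and 0.042 m)) or ((x of tortoise_b in the frame of tray between -0.145 and 0.145 m and y of tortoise_b in the frame of tray between -0.165 and -0.08 m and z of tortoise_b in the frame of tray between 0 and 0.042 m) and (x of tortoise_c in the frame of tray between -0.145 and 0.145 m and y of tortoise_c in the frame of tray between -0.165 and -0.08 m and z of tortoise_c in the frame of tray between 0 and 0.042 m)))), for 0.2 s.
At the end, for the whole second after the job is handed in: two of tortoises a, b, c lie in the trough (centre under 42 mm above the counter), the third and tortoise d stand upright (within 0.2 rad) on the stock box's floor, the lid is shut to within 0.05 rad, and all tortoises are at rest ((((x of tortoise_a in the frame of tray between -0.145 and 0.145 m and y of tortoise_a in the frame of tray between -0.165 and -0.08 m and z of tortoise_a in the frame of tray between 0 and 0.042 m) and (x of tortoise_b in the frame of tray between -0.145 and 0.145 m and y of tortoise_b in the frame of tray between -0.165 and -0.08 m and z of tortoise_b in the frame of tray between 0 and 0.042 m) and (x of tortoise_c in the frame of stock between -0.122 and 0.122 m and y of tortoise_c in the frame of stock between -0.072 and 0.072 m and z of tortoise_c in the frame of stock between 0 and 0.028 m and angle between tortoise_c's own z axis and vertical below 0.2 rad)) or ((x of tortoise_a in the frame of tray between -0.145 and 0.145 m and y of tortoise_a in the frame of tray between -0.165 and -0.08 m and z of tortoise_a in the frame of tray between 0 and 0.042 m) and (x of tortoise_c in the frame of tray between -0.145 and 0.145 m and y of tortoise_c in the frame of tray between -0.165 and -0.08 m and z of tortoise_c in the frame of tray between 0 and 0.042 m) and (x of tortoise_b in the frame of stock between -0.122 and 0.122 m and y of tortoise_b in the frame of stock between -0.072 and 0.072 m and z of tortoise_b in the frame of stock between 0 and 0.028 m and angle between tortoise_b's own z axis and vertical below 0.2 rad)) or ((x of tortoise_b in the frame of tray between -0.145 and 0.145 m and y of tortoise_b in the frame of tray between -0.165 and -0.08 m and z of tortoise_b in the frame of tray between 0 and 0.042 m) and (x of tortoise_c in the frame of tray between -0.145 and 0.145 m and y of tortoise_c in the frame of tray between -0.165 and -0.08 m and z of tortoise_c in the frame of tray between 0 and 0.042 m) and (x of tortoise_a in the frame of stock between -0.122 and 0.122 m and y of tortoise_a in the frame of stock between -0.072 and 0.072 m and z of tortoise_a in the frame of stock between 0 and 0.028 m and angle between tortoise_a's own z axis and vertical below 0.2 rad))) and x of tortoise_d in the frame of stock between -0.122 and 0.122 m and y of tortoise_d in the frame of stock between -0.072 and 0.072 m and z of tortoise_d in the frame of stock between 0 and 0.028 m and angle between tortoise_d's own z axis and vertical below 0.2 rad and value of joint lid below 0.05 rad and linear speed of each of tortoise_a, tortoise_b, tortoise_c, tortoise_d below 0.02 m/s); the robot touches nothing.
It fails at once if a deck tortoise is lifted more than 30 mm above the deck before two of them are in the trough (z of any of tortoise_a, tortoise_b, tortoise_c in the frame of tray above 0.08 m and not (((x of tortoise_a in the frame of tray between -0.145 and 0.145 m and y of tortoise_a in the frame of tray between -0.165 and -0.08 m and z of tortoise_a in the frame of tray between 0 and 0.042 m) and (x of tortoise_b in the frame of tray between -0.145 and 0.145 m and y of tortoise_b in the frame of tray between -0.165 and -0.08 m and z of tortoise_b in the frame of tray between 0 and 0.042 m)) or ((x of tortoise_a in the frame of tray between -0.145 and 0.145 m and y of tortoise_a in the frame of tray between -0.165 and -0.08 m and z of tortoise_a in the frame of tray between 0 and 0.042 m) and (x of tortoise_c in the frame of tray between -0.145 and 0.145 m and y of tortoise_c in the frame of tray between -0.165 and -0.08 m and z of tortoise_c in the frame of tray between 0 and 0.042 m)) or ((x of tortoise_b in the frame of tray between -0.145 and 0.145 m and y of tortoise_b in the frame of tray between -0.165 and -0.08 m and z of tortoise_b in the frame of tray between 0 and 0.042 m) and (x of tortoise_c in the frame of tray between -0.145 and 0.145 m and y of tortoise_c in the frame of tray between -0.165 and -0.08 m and z of tortoise_c in the frame of tray between 0 and 0.042 m)))).
It fails at once if a tortoise is dropped into the stock box (moving faster than 0.7 m/s within 30 mm of its floor) ((x of tortoise_a in the frame of stock between -0.122 and 0.122 m and y of tortoise_a in the frame of stock between -0.072 and 0.072 m and z of tortoise_a in the frame of stock between 0 and 0.05 m and linear speed of tortoise_a above 0.7 m/s) or (x of tortoise_b in the frame of stock between -0.122 and 0.122 m and y of tortoise_b in the frame of stock between -0.072 and 0.072 m and z of tortoise_b in the frame of stock between 0 and 0.05 m and linear speed of tortoise_b above 0.7 m/s) or (x of tortoise_c in the frame of stock between -0.122 and 0.122 m and y of tortoise_c in the frame of stock between -0.072 and 0.072 m and z of tortoise_c in the frame of stock between 0 and 0.05 m and linear speed of tortoise_c above 0.7 m/s)).
It fails at once if the lid is slammed (closing faster than 4 rad/s) (velocity of joint lid below -4 rad/s).
It fails at once if the bell or jar is moved more than 30 mm or tipped over (distance of any of bell, jar from where it was at the start of the episode above 0.03 m or angle between any of bell, jar's own z axis and vertical above 0.5 rad).
It also fails if it takes over 72 s, if anything falls off the work surface, if the arm or the gripper's body presses on something with over 40 N, if the wrist force passes 120 N, or if a joint passes its speed limit or range.

## Robot

A 6-joint arm with a two-finger parallel gripper is mounted at the origin on the work surface. World frame = base frame: x ahead of the robot, y to its left, z up, the work surface at z = 0. Lengths are in m, angles in rad, forces in N, time in s.
With the tool pointing down it reaches from about 0.275 to 0.85 m from the base axis. Payload 19 kg.
Tool frame: the origin (TCP) lies at the very end of the fingers, on their centre line; the grasp point (between the pads) lies 19 mm behind it (robot.pinch_z is the z of the grasp point in the tool frame, in m); z points along the fingers, y is the line along which they close (so a half turn about z gives the same grasp; the last joint's range is limited). The gripper opens to 85 mm and grips with 20 to 120 N. Pads are 22 mm wide; open, the fingers measure 114 mm over their backs; the gripper's body (76 mm by 85 mm) begins 54 mm behind the grasp point. The pads swing forward as they close: fully open they stand 13 mm farther back than shut.
Start: joints at [-1.258, 0.15, 1.437, -0, 1.554, -0.134], TCP at [0.248, -0.519, 0.231] pointing down, gripper open.
Joint ranges: [-2.8, 2.8], [-0.68, 2.1], [0.12, 2.68], [-1.39, 4.53], [0.16, 2.79], [-2.81, 2.81]. Speed limits (rad/s): [1.89, 1.89, 2.22, 3.01, 3.01, 3.01].

## Interface

Orientations are given as a rotation vector (axis times angle).
In Python, from plant import robot gives the robot as it stands.
- The arm moves only by the tool play_rows, never from a script. Its argument "commands" is one flat list of numbers, 5 for each row, row after row: the shift along the tool's x, y, z in mm, then the turn about the tool's z in rad, then the opening, from 0 (shut) to 1 (fully open). In form: [tx, ty, tz, turn, grip, tx, ty, tz, turn, grip, ...]. A call has 1 to 5 rows; each row is the pose to reach, as a shift and turn from the pose commanded when the call began, along the tool's axes at that moment; what a row does not reach only later rows make up. A row lasts 1/12 s, in which the tool goes at most 41.7 mm and 7.16 degrees, less where a joint would pass 70% of its speed; a pose out of reach is approached as far as the arm can. A call with a gripper value outside its range is refused whole. The fingers move at their own pace and stop on an object; "grip_force" is the grip in N (left out, the last holds). Time passes only in rows, so rows that repeat a pose let the fingers close. It gives the time, the measured TCP pose, the force, the opening and the grip force at its end, in the units of the state.
- robot.read_state(): the state, without advancing time (a new reading comes with each control period).
- robot.get_image(name): name is "side" or "top" or "wrist"; returns a dict with "pixels" (384x512x3 uint8, red, green, blue), "fx", "fy", "cx", "cy" (pixels), "origin" and "rotation" of the camera in the world. Camera axes: x right, y down, z forward; pixel columns grow to the right and rows downward; lengths in m; the calibration is good to about 2 mm. The wrist camera is an equidistant fisheye: a pixel r from the principal point sees the ray r / f radians off the axis. A picture is of the moment at which its call begins. There is no depth.
- robot.job_done(): hands the job in; it is judged then, once.
Trained networks look in a picture, given as the dict that the camera call returned (one of the last four; its "shot" number tells which), for a name from the list of things; names that differ only in an ending like _2 or _b are one class to them, and where a whole thing is asked for, a point or a joint stands for the part that bears it (a point fixed in the world has none). Each returns a list of dicts, best first, with "p" (0 to 1); they miss things now and then, are a little off and sometimes report something else, mostly with a low value. They report only what shows in the picture. A call takes as long as a camera call. They do not tell look-alikes from the thing itself.
- robot.silhouettes(target, picture): "pixels" (384x512 bool, what is visible of it) and "bbox" ([left, top, right, bottom] in pixels, round what is visible of it).
- robot.place_of(target, picture): "point" ([column, row] in pixels: a listed point, or the origin of a listed thing).
The state is a dict: "time": time; "q": joint angles; "joint_vel": joint speeds; "effort": joint torques, N m; "eef_pos": TCP position; "tcp_rot": TCP orientation; "contact_force": force on the tool from outside, world axes, zero at the start; "torque": the same for the moment, N m; "gripper_width": opening from 0.0 (shut) to 1.0 (fully open); "gripper_force": force on a finger pad.
Only numpy, scipy, OpenCV 4.12 (cv2) and the standard library are available. Lean on these libraries where they do the work, as an engineer would, in place of code of your own. Each camera call takes 0.05 s, during which the arm holds its last target. There are 200 camera calls.

## Working session

There is one attempt and no reset: what is moved stays moved. The work goes in short steps, Python scripts to look and compute and a tool call to move; the robot and the scene stay as the last step left them, time stands still between calls to the robot, and variables do not carry over. Pictures are saved under pics/ and viewed, at most 10 in all, crops included, and the job is handed in when it is done.

Besides the shell and the picture viewer there is one more tool, called after ">>>" as name(argument=value, ...), one argument or row to a line, values as JSON. play_rows: Moves the arm, as the interface text tells. Its arguments: {"type":"object","properties":{"commands":{"type":"array","items":{"type":"number"}},"grip_force":{"type":"number"}},"required":["commands"]}

```bash
ls; mkdir -p pics; cat > h.py <<'E'
import numpy as np, cv2
from scipy.spatial.transform import Rotation as R
from plant import robot
def ray(im,uv):
    return np.array([(uv[0]-im['cx'])/im['fx'],(uv[1]-im['cy'])/im['fy'],1.])
def toz(im,uv,z):
    d=np.array(im['rotation'])@ray(im,uv); o=np.array(im['origin'])
    return o+d*(z-o[2])/d[2]
def proj(im,p):
    c=np.array(im['rotation']).T@(np.array(p)-np.array(im['origin']))
    return np.array([c[0]/c[2]*im['fx']+im['cx'],c[1]/c[2]*im['fy']+im['cy']])
def save(im,n): cv2.imwrite('pics/'+n,cv2.cvtColor(im['pixels'],cv2.COLOR_RGB2BGR))
E
python3 - <<'E'
from h import *
a=robot.get_image('top');b=robot.get_image('side')
save(a,'top0.png');save(b,'side0.png')
for n,im in(('top',a),('side',b)):
    print(n,np.round(im['origin'],3),np.round(im['rotation'],3).tolist(),im['fx'])
    for t in ['tray','trough','lid_hinge','lid_edge','stock','tortoise_a','bell','jar']:
        print(t,[(np.round(r['point']).tolist(),round(r['p'],2)) for r in robot.place_of(t,im)])
s=robot.read_state();print(s['time'],s['eef_pos'],s['tcp_rot'],s['gripper_width'])
E
```

```text
pics
top [0.44  0.016 1.176] [-2.189, 2.124, -0.165] 372.0442849267553
tray [([271.0, 212.0], 0.83)]
trough [([330.0, 222.0], 0.53)]
lid_hinge [([326.0, 220.0], 0.8), ([118.0, 232.0], 0.42)]
lid_edge [([337.0, 221.0], 0.73)]
stock [([160.0, 227.0], 0.87)]
tortoise_a [([159.0, 212.0], 0.84), ([184.0, 164.0], 0.84), ([262.0, 241.0], 0.82), ([270.0, 184.0], 0.81), ([106.0, 182.0], 0.77), ([276.0, 212.0], 0.75), ([147.0, 164.0], 0.52)]
bell [([118.0, 230.0], 0.69)]
jar [([398.0, 228.0], 0.77), ([335.0, 221.0], 0.58)]
side [ 0.514 -0.766  0.853] [-2.351, 0.113, -0.025] 369.0855895072844
tray [([243.0, 229.0], 0.87), ([242.0, 219.0], 0.16)]
trough []
lid_hinge [([242.0, 262.0], 0.82), ([217.0, 214.0], 0.56)]
lid_edge [([238.0, 243.0], 0.97)]
stock [([223.0, 156.0], 0.83)]
tortoise_a [([214.0, 214.0], 0.61), ([243.0, 221.0], 0.61), ([281.0, 161.0], 0.6), ([270.0, 212.0], 0.56), ([276.0, 142.0], 0.47), ([250.0, 126.0], 0.47), ([234.0, 150.0], 0.42)]
bell [([212.0, 138.0], 0.64), ([221.0, 156.0], 0.62)]
jar [([235.0, 369.0], 0.94)]
0.9 [ 0.24843508 -0.51855693  0.23128403] [-3.06347289e+00 -6.96032630e-01 -2.87217792e-05] 1.000317976643226
```

View pics.

```bash
python3 - <<'E'
import cv2
a=cv2.imread('pics/top0.png');b=cv2.imread('pics/side0.png')
cv2.imwrite('pics/top0b.png',cv2.resize(a[110:330,80:440],(800,489),interpolation=cv2.INTER_CUBIC))
cv2.imwrite('pics/side0b.png',cv2.resize(b[90:390,100:440],(680,600),interpolation=cv2.INTER_CUBIC))
E
```

```text
(no output)
```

View pics/top0b.png

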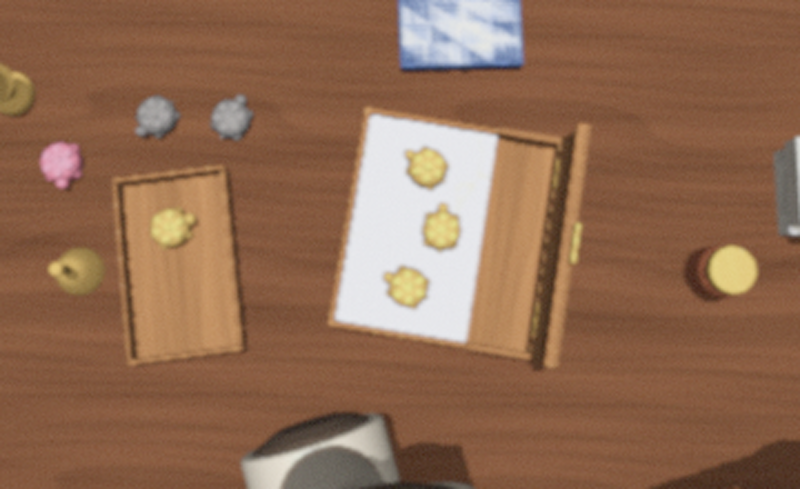

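View pics/side0b.png

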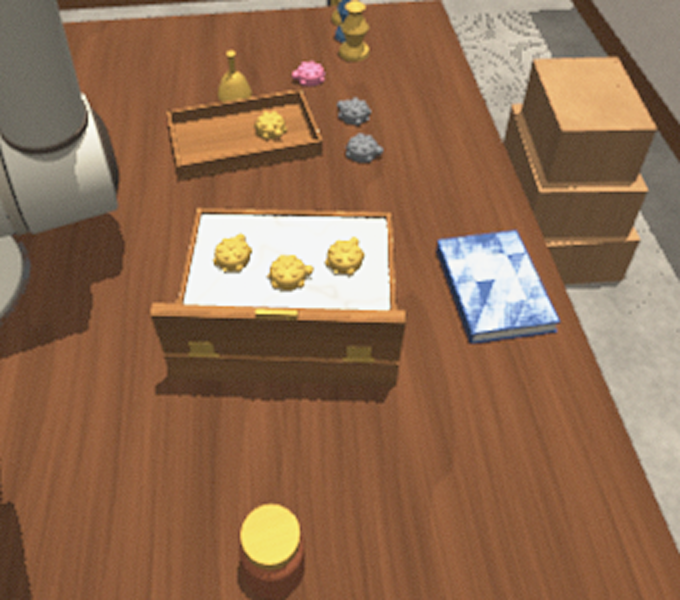

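```bash
cat > m0.py <<'E'
from h import *
def fixR(im):
    im['rotation']=R.from_rotvec(im['rotation']).as_matrix() if np.ndim(im['rotation'])==1 else np.array(im['rotation']); return im
E
python3 - <<'E'
from m0 import *
a=fixR(robot.get_image('top'))
px=a['pixels'].astype(int)
m=((px.min(2)>190)).astype(np.uint8)
m[:, :200]=0; m[:,320:]=0; m[:150]=0; m[270:]=0
m=cv2.morphologyEx(m,cv2.MORPH_CLOSE,np.ones((5,5)))
cs=max(cv2.findContours(m,cv2.RETR_EXTERNAL,cv2.CHAIN_APPROX_NONE)[0],key=cv2.contourArea)
W=np.array([toz(a,p[0],.036)[:2] for p in cs])
(c,sz,ang)=cv2.minAreaRect((W*1000).astype(np.float32)); print('deck',c,sz,ang)
print(np.round(cv2.boxPoints((c,sz,ang))))
for t in ['stock','bell','jar']:
    raw=robot.silhouettes(t,a)[0]; s=raw['pixels'].astype(np.uint8)
    cc=max(cv2.findContours(s,cv2.RETR_EXTERNAL,cv2.CHAIN_APPROX_NONE)[0],key=cv2.contourArea)
    z={'stock':.034,'bell':.03,'jar':.09}[t]
    W=np.array([toz(a,p[0],z)[:2] for p in cc]); r=cv2.minAreaRect((W*1000).astype(np.float32)); print(t,r); 
    if t=='stock': print(np.round(cv2.boxPoints(r)))
for r in robot.silhouettes('tortoise_a',a):
    s=r['pixels'].astype(np.uint8)
    M=cv2.moments(s,True); d=cv2.distanceTransform(cv2.copyMakeBorder(s,1,1,1,1,0),cv2.DIST_L2,5)[1:-1,1:-1]
    cen=np.array([M['m10'],M['m01']])/M['m00']
    # shell centre: refine by weighted peak of distance transform
    ys,xs=np.where(d>0.8*d.max()); sh=np.array([xs.mean(),ys.mean()])
    z=.036+.012
    far=np.argwhere(s)[:,::-1]; dd=np.hypot(*(far-sh).T); hd=far[dd>dd.max()-1].mean(0)
    P=toz(a,sh,z)[:2]; H=toz(a,hd,z)[:2]
    print(np.round(sh),round(r['p'],2),np.round(P*1000),'head dir deg',round(np.degrees(np.arctan2(*(H-P)[::-1]))),'len',round(np.linalg.norm(H-P)*1000),'area',s.sum())
E
```

```text
deck (544.0517578125, -33.491920471191406) (181.1266326904297, 289.9168701171875) 82.14188385009766
[[ 388. -103.]
 [ 675. -143.]
 [ 700.   36.]
 [ 413.   76.]]
stock ((483.422119140625, 295.05108642578125), (261.015380859375, 163.9603729248047), 9.005868911743164)
[[342. 356.]
 [367. 194.]
 [625. 235.]
 [599. 396.]]
bell ((469.3680114746094, 428.443115234375), (64.662109375, 63.69232177734375), 42.20085144042969)
jar ((492.306396484375, -429.54095458984375), (67.02360534667969, 95.09060668945312), 1.664704442024231)
[150. 162.] 0.76 [685. 335.] head dir deg 142 len 31 area 256
[107. 183.] 0.68 [615. 459.] head dir deg -174 len 32 area 285
[263. 239.] 0.58 [460. -21.] head dir deg 64 len 35 area 301
[157. 212.] 0.53 [531. 303.] head dir deg -66 len 32 area 301
[271. 185.] 0.51 [626. -42.] head dir deg 73 len 18 area 310
[183. 163.] 0.5 [685. 231.] head dir deg -21 len 33 area 273
```

```bash
python3 - <<'E'
from m0 import *
a=fixR(robot.get_image('top'))
hsv=cv2.cvtColor(a['pixels'],cv2.COLOR_RGB2HSV); 
m=((hsv[...,1]>80)).astype(np.uint8); m[:, :245]=0; m[:,293:]=0; m[:170]=0; m[255:]=0
n,l,st,ce=cv2.connectedComponentsWithStats(m)
th=np.radians(-7.87); ex=np.array([np.cos(th),np.sin(th)]); ey=np.array([-np.sin(th),np.cos(th)]); O=np.array([542.7,-43.4])
for i in range(1,n):
    if not 150<st[i][4]<500: continue
    s=(l==i).astype(np.uint8); o=cv2.morphologyEx(s,cv2.MORPH_OPEN,cv2.getStructuringElement(cv2.MORPH_ELLIPSE,(11,11)))
    sh=np.argwhere(o)[:,::-1].mean(0); f=np.argwhere(s)[:,::-1]; d=np.hypot(*(f-sh).T); hd=f[d>d.max()-2].mean(0)
    P=toz(a,sh,.05)[:2]*1000;H=toz(a,hd,.05)[:2]*1000
    print(np.round(sh,1),st[i][4],np.round(P),'tray',np.round([(P-O)@ex,(P-O)@ey]),'head',np.round(np.degrees(np.arctan2(*(H-P)[::-1]))),np.round(np.hypot(*(H-P))))
s=robot.read_state(); Rm=R.from_rotvec(s['tcp_rot']).as_matrix(); print(np.round(Rm,3),s['time'],s['q'])
t=Rm[:,0]; print('tool x yaw',np.degrees(np.arctan2(t[1],t[0])))
E
```

```text
[271.9 185.2] 216 [624. -45.] tray [80. 10.] head 62.0 24.0
[278.1 213. ] 217 [539. -65.] tray [ -1. -22.] head -5.0 30.0
[263.3 238.8] 226 [460. -23.] tray [-85.   9.] head 65.0 31.0
[[ 0.902  0.432 -0.   ]
 [ 0.432 -0.902  0.   ]
 [-0.    -0.    -1.   ]] 1.2 [-1.25796661e+00  1.50490568e-01  1.43739059e+00 -2.87923306e-05
  1.55381797e+00 -1.33983903e-01]
tool x yaw 25.600562961799366
```

>>> play_rows(
  commands=[490, -334, 0, -0.987, 0.5, 490, -334, 0, -0.987, 0.5, 490, -334, 0, -0.987, 0.5, 490, -334, 0, -0.987, 0.5, 490, -334, 0, -0.987, 0.5],
)

```text
time: 1.62
eef_pos: [0.3534, -0.3366, 0.2314]
tcp_rot: [2.696, 1.612, 0.0]
contact_force: [0.3, 0.3, 1.2]
gripper_width: 0.499
gripper_force: 0.0
```

```bash
cat >> m0.py <<'E'
th=np.radians(-7.87); ex=np.array([np.cos(th),np.sin(th)]); ey=np.array([-np.sin(th),np.cos(th)]); O=np.array([542.7,-43.4])
def tray(x,y): return O+x*ex+y*ey
def go(x,y,z,yaw,s=None):
    "tool shift (mm) and turn to world x,y,z mm, yaw deg of tool x"
    s=s or robot.read_state(); Rm=R.from_rotvec(s['tcp_rot']).as_matrix()
    d=Rm.T@(np.array([x,y,z])-1000*np.array(s['eef_pos']))
    c=np.degrees(np.arctan2(Rm[1,0],Rm[0,0])); t=(c-yaw+180)%360-180
    p=1000*np.array(s['eef_pos'])
    print('t',round(s['time'],2),'tcp',np.round(p,1),'tray',np.round([(p[:2]-O)@ex,(p[:2]-O)@ey],1),'yaw',round(c,1),'| shift',np.round(d,1),'turn',round(np.radians(t),3),'F',np.round(s['contact_force'],1),'g',round(s['gripper_width'],2))
E
python3 -c "
from m0 import *
go(*tray(-1,38),231,82.13)"
```

```text
t 1.62 tcp [ 353.4 -336.6  231.4] tray [-147.4 -316.3] yaw 61.7 | shift [383.1  13.7   0.4] turn -0.356 F [0.3 0.3 1.2] g 0.5
```

>>> play_rows(
  commands=[383, 14, 0, -0.356, 0.5, 383, 14, 0, -0.356, 0.5, 383, 14, 0, -0.356, 0.5, 383, 14, 0, -0.356, 0.5, 383, 14, 0, -0.356, 0.5],
)

```text
time: 2.03
eef_pos: [0.4599, -0.1572, 0.2316]
tcp_rot: [2.373, 2.058, 0.0]
contact_force: [1.2, -0.5, 0.3]
gripper_width: 0.502
gripper_force: 0.0
```

```bash
python3 -c "
from m0 import *
go(*tray(-1,38),41,82.13)"
```

```text
t 2.03 tcp [ 459.9 -157.2  231.6] tray [ -66.5 -124. ] yaw 81.9 | shift [162.4  64.6 190.6] turn -0.005 F [ 1.2 -0.5  0.3] g 0.5
```

>>> play_rows(
  commands=[162, 65, 0, -0.005, 0.5, 162, 65, 0, -0.005, 0.5, 162, 65, 0, -0.005, 0.5, 162, 65, 0, -0.005, 0.5, 162, 65, 60, -0.005, 0.5],
)

```text
time: 2.45
eef_pos: [0.5504, -0.0056, 0.1961]
tcp_rot: [2.36, 2.062, 0.013]
contact_force: [2.2, -0.5, 1.5]
gripper_width: 0.5
gripper_force: 0.0
```

```bash
python3 -c "
from m0 import *
go(*tray(-1,38),41,82.13)
im=robot.get_image('wrist'); save(im,'w1.png')
"
```

```text
t 2.45 tcp [550.4  -5.6 196.1] tray [ 2.4 38.5] yaw 82.3 | shift [ -0.7  -5.2 155.1] turn 0.003 F [ 2.2 -0.5  1.5] g 0.5
```

View pics/w1.png

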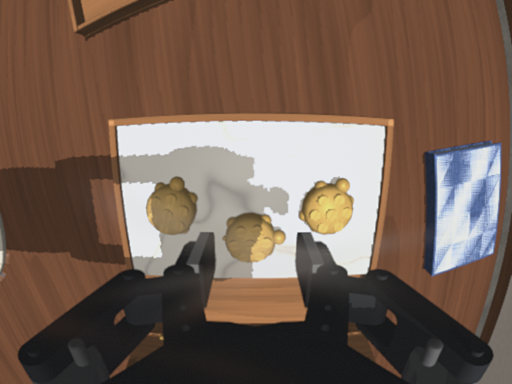

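>>> play_rows(
  commands=[-1, -5, 50, 0.003, 0.5, -1, -5, 90, 0.003, 0.5, -1, -5, 125, 0.003, 0.5, -1, -5, 145, 0.003, 0.5, -1, -5, 155, 0.003, 0.5],
)

```text
time: 2.92
eef_pos: [0.5389, -0.0106, 0.0334]
tcp_rot: [-2.37, -2.057, 0.004]
contact_force: [-70.4, 8.9, 173.5]
gripper_width: 0.504
gripper_force: 87.4
```

>>> play_rows(
  commands=[-12, 0, 0, 0, 0.5, -24, 0, 0, 0, 0.5, -36, 0, 0, 0, 0.5, -48, 0, 0, 0, 0.5, -60, 0, 0, 0, 0.5],
)

```text
time: 3.33
eef_pos: [0.5321, -0.0712, 0.0357]
tcp_rot: [2.372, 2.059, 0.001]
contact_force: [0.4, 2.3, 3.5]
gripper_width: 0.502
gripper_force: 1.7
```

```bash
python3 -c "
from m0 import *
go(*tray(-1,-94),41,82.13)
"
```

```text
t 3.33 tcp [532.1 -71.2  35.7] tray [ -6.7 -28.9] yaw 81.9 | shift [-65.    6.   -5.3] turn -0.004 F [0.4 2.3 3.5] g 0.5
```

>>> play_rows(
  commands=[0, 0, -5, 0, 0.5, -12, 0, -5, 0, 0.5, -24, 0, -5, 0, 0.5, -36, 0, -5, 0, 0.5, -36, 0, -5, 0, 0.5],
)

```text
time: 3.75
eef_pos: [0.5266, -0.1077, 0.04]
tcp_rot: [2.373, 2.058, -0.001]
contact_force: [-0.4, 0.1, -0.7]
gripper_width: 0.499
gripper_force: 0.0
```

```bash
python3 -c "
from m0 import *
go(*tray(-1,-94),41,82.13)
im=robot.get_image('wrist'); save(im,'w2.png')
"
```

```text
t 3.75 tcp [ 526.6 -107.7   40. ] tray [ -7.1 -65.9] yaw 81.9 | shift [-28.1   6.3  -1. ] turn -0.005 F [-0.4  0.1 -0.7] g 0.5
```

View pics/w2.png

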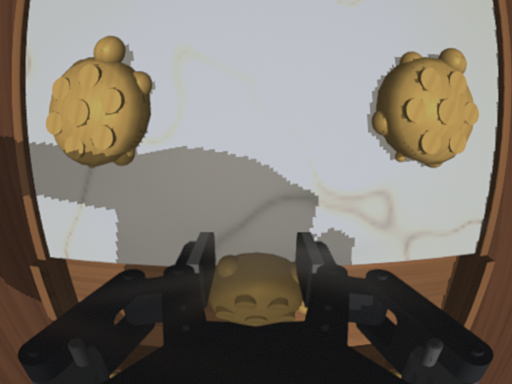

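>>> play_rows(
  commands=[-10, 0, 0, 0, 0.5, -20, 0, 0, 0, 0.5, -29, 0, 0, 0, 0.5, -29, 0, 0, 0, 0.5, -29, 0, 0, 0, 0.5],
)

```text
time: 4.22
eef_pos: [0.5227, -0.1348, 0.0399]
tcp_rot: [-2.373, -2.058, 0.0]
contact_force: [-0.2, 1.0, -0.4]
gripper_width: 0.5
gripper_force: 0.0
```

>>> play_rows(
  commands=[20, 0, 0, 0, 0.5, 20, 0, -40, 0, 0.5, 20, 0, -70, 0, 0.5, 20, 0, -70, 0, 0.5, 20, 0, -70, 0, 0.5],
)

```text
time: 4.63
eef_pos: [0.5265, -0.1144, 0.1118]
tcp_rot: [2.37, 2.058, 0.003]
contact_force: [0.8, -0.3, -0.6]
gripper_width: 0.501
gripper_force: 0.0
```

```bash
python3 -c "
from m0 import *
go(*tray(80,56),110,82.13)
im=robot.get_image('top'); save(im,'t3.png')
im=fixR(robot.get_image('side')); save(im,'s3.png'); print([(r['point'],r['p']) for r in robot.place_of('tortoise_a',im)])
a=cv2.imread('pics/t3.png');b=cv2.imread('pics/s3.png')
a=cv2.resize(a[150:290,220:360],(500,500),interpolation=cv2.INTER_CUBIC);b=cv2.resize(b[160:300,170:310],(500,500),interpolation=cv2.INTER_CUBIC)
cv2.imwrite('pics/c3.png',cv2.resize(np.hstack([a,b]),(800,400)))
"
```

```text
t 4.63 tcp [ 526.5 -114.4  111.8] tray [ -6.4 -72.5] yaw 81.9 | shift [128.8  85.9   2. ] turn -0.003 F [ 0.8 -0.3 -0.6] g 0.5
[([269.8, 215.2], 0.77), ([277.3, 145.9], 0.69), ([215.2, 213.3], 0.53), ([255.1, 125.7], 0.47), ([277.3, 161.0], 0.47)]
```

View pics/c3.png

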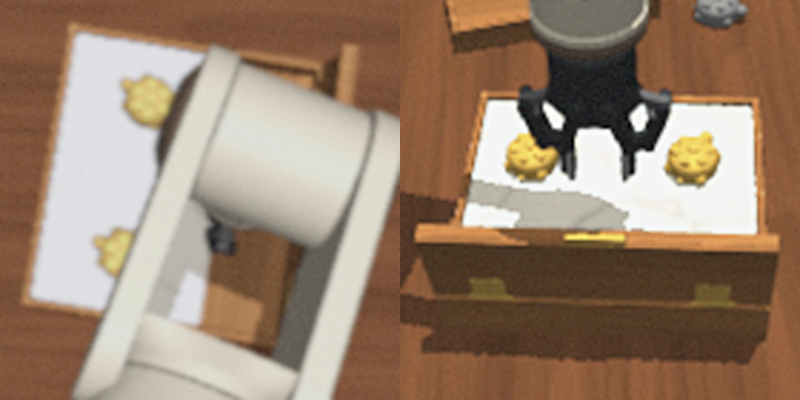

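>>> play_rows(
  commands=[134, 90, 0, 0, 0.55, 134, 90, 0, 0, 0.55, 134, 90, 0, 0, 0.55, 134, 90, 0, 0, 0.55, 134, 90, 0, 0, 0.55],
)

```text
time: 5.2
eef_pos: [0.6359, 0.0101, 0.1082]
tcp_rot: [-2.368, -2.062, -0.0]
contact_force: [-0.1, 0.7, 0.1]
gripper_width: 0.552
gripper_force: 0.0
```

>>> play_rows(
  commands=[0, 0, 25, 0, 0.55, 0, 0, 45, 0, 0.55, 0, 0, 60, 0, 0.55, 0, 0, 67, 0, 0.55, 0, 0, 67, 0, 0.55],
)

```text
time: 5.62
eef_pos: [0.6323, 0.0057, 0.0405]
tcp_rot: [-2.37, -2.057, 0.004]
contact_force: [-0.2, 0.0, 0.3]
gripper_width: 0.549
gripper_force: 0.0
```

```bash
python3 -c "
from m0 import *
go(*tray(84,62),41,82.13)
im=robot.get_image('wrist'); save(im,'w4.png')
"
```

```text
t 5.62 tcp [632.3   5.7  40.5] tray [82.1 60.9] yaw 81.9 | shift [ 1.1  1.9 -0.5] turn -0.004 F [-0.2  0.   0.3] g 0.55
```

>>> play_rows(
  commands=[-13, 0, 0, 0, 0.55, -26, 0, 0, 0, 0.55, -39, 0, 0, 0, 0.55, -52, 0, 0, 0, 0.55, -65, 0, 0, 0, 0.55],
)

```text
time: 6.08
eef_pos: [0.6244, -0.0605, 0.0437]
tcp_rot: [2.373, 2.058, 0.001]
contact_force: [0.6, 2.1, 1.7]
gripper_width: 0.552
gripper_force: 1.9
```

>>> play_rows(
  commands=[-13, 0, 0, 0, 0.55, -26, 0, 0, 0, 0.55, -39, 0, 0, 0, 0.55, -50, 0, 0, 0, 0.55, -60, 0, 0, 0, 0.55],
)

```text
time: 6.5
eef_pos: [0.6159, -0.1195, 0.0432]
tcp_rot: [2.373, 2.059, 0.0]
contact_force: [1.3, 2.7, 5.3]
gripper_width: 0.548
gripper_force: 5.0
```

>>> play_rows(
  commands=[-10, 0, 0, 0, 0.55, -20, 0, 0, 0, 0.55, -31, 0, 0, 0, 0.55, -31, 0, 0, 0, 0.55, -31, 0, 0, 0, 0.55],
)

```text
time: 6.92
eef_pos: [0.6114, -0.1494, 0.0427]
tcp_rot: [-2.373, -2.058, 0.0]
contact_force: [-0.7, 1.3, -0.9]
gripper_width: 0.552
gripper_force: 0.7
```

>>> play_rows(
  commands=[20, 0, 0, 0, 0.55, 30, 0, -40, 0, 0.55, 50, -30, -80, 0, 0.55, 70, -60, -100, 0, 0.55, 70, -60, -100, 0, 0.55],
)

```text
time: 7.33
eef_pos: [0.5609, -0.0686, 0.1469]
tcp_rot: [2.369, 2.06, 0.004]
contact_force: [-0.4, -0.5, 0.0]
gripper_width: 0.553
gripper_force: 0.0
```

```bash
python3 -c "
from m0 import *
go(*tray(-85,9),110,82.13)
im=robot.get_image('wrist'); save(im,'w5.png')
"
```

```text
t 7.33 tcp [560.9 -68.6 146.9] tray [ 21.5 -22.5] yaw 82.0 | shift [  31.3 -106.7   36.5] turn -0.002 F [-0.4 -0.5  0. ] g 0.55
```

View pics/w5.png

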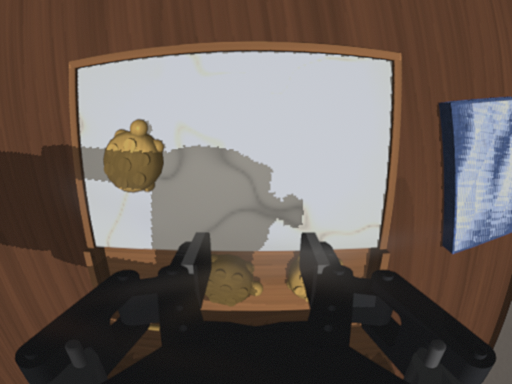

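```bash
python3 -c "
from m0 import *
go(460,-22,110,65)
"
```

```text
t 7.38 tcp [561.  -68.6 146.7] tray [ 21.6 -22.5] yaw 82.0 | shift [  32.2 -106.7   36.3] turn 0.297 F [1.6 0.8 2.9] g 0.55
```

>>> play_rows(
  commands=[32, -107, 0, 0.297, 0.8, 32, -107, 0, 0.297, 0.8, 32, -107, 20, 0.297, 0.8, 32, -107, 36, 0.297, 0.8, 32, -107, 36, 0.297, 0.8],
)

```text
time: 7.8
eef_pos: [0.4587, -0.0237, 0.1044]
tcp_rot: [-2.648, -1.686, 0.004]
contact_force: [0.5, 0.5, -0.1]
gripper_width: 0.8
gripper_force: 0.0
```

>>> play_rows(
  commands=[0, 0, 0, 0, 0.8, 0, 0, 0, 0, 0.8],
)

```text
time: 7.97
eef_pos: [0.4616, -0.0248, 0.1076]
tcp_rot: [2.65, 1.686, 0.0]
contact_force: [-0.2, 0.3, 0.0]
gripper_width: 0.8
gripper_force: 0.0
```

```bash
python3 -c "
from m0 import *
go(460,-22,41,65)
im=robot.get_image('wrist'); save(im,'w6.png')
"
```

```text
t 7.97 tcp [461.6 -24.8 107.6] tray [-82.8   7.3] yaw 64.9 | shift [ 1.9 -2.7 66.6] turn -0.001 F [-0.2  0.3  0. ] g 0.8
```

View pics/w6.png

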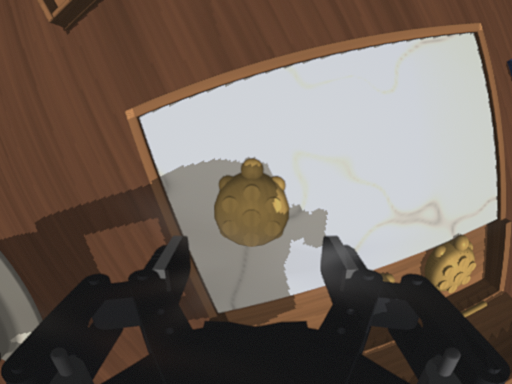

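>>> play_rows(
  commands=[2, -1, 20, 0, 0.8, 2, -1, 40, 0, 0.8, 2, -1, 55, 0, 0.8, 2, -1, 64, 0, 0.8, 2, -1, 66, 0, 0.8],
)

```text
time: 8.43
eef_pos: [0.4605, -0.0224, 0.04]
tcp_rot: [-2.65, -1.685, 0.002]
contact_force: [0.3, 0.6, 0.1]
gripper_width: 0.803
gripper_force: 0.0
```

>>> play_rows(
  commands=[0, 0, 0, 0, 0.4, 0, 0, 0, 0, 0.4, 0, 0, 0, 0, 0.4, 0, 0, 0, 0, 0.4, 0, 0, 0, 0, 0.4],
  grip_force=40,
)

```text
time: 8.85
eef_pos: [0.4613, -0.0224, 0.042]
tcp_rot: [2.65, 1.685, 0.002]
contact_force: [-0.6, -0.7, 8.1]
gripper_width: 0.61
gripper_force: 42.7
```

```bash
python3 -c "
from m0 import *
go(460,-22,41,65)
im=robot.get_image('wrist'); save(im,'w7.png')
"
```

```text
t 8.85 tcp [461.3 -22.4  42. ] tray [-83.5   9.6] yaw 64.9 | shift [-0.2 -1.3  1. ] turn -0.002 F [-0.6 -0.7  8.1] g 0.61
```

View pics/w7.png

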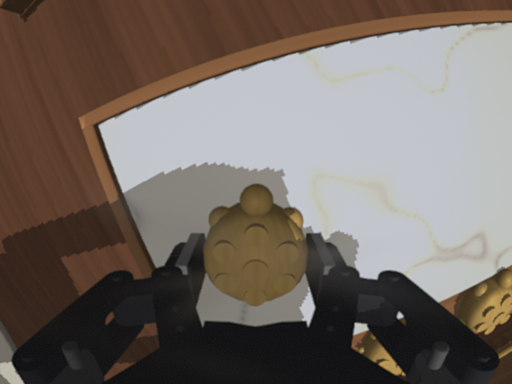

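>>> play_rows(
  commands=[0, 0, -10, 0, 0.4, 0, 0, -30, 0, 0.4, 0, 0, -55, 0, 0.4, 0, 0, -70, 0, 0.4, 0, 0, -70, 0, 0.4],
  grip_force=60,
)

```text
time: 9.32
eef_pos: [0.462, -0.0224, 0.1148]
tcp_rot: [2.648, 1.684, 0.006]
contact_force: [0.1, -0.6, -0.5]
gripper_width: 0.593
gripper_force: 62.9
```

```bash
python3 -c "
from m0 import *
go(430,277,112,65)
"
```

```text
t 9.32 tcp [462.  -22.4 114.8] tray [-82.8   9.7] yaw 64.9 | shift [ 257.6 -155.9    2.3] turn -0.002 F [ 0.1 -0.6 -0.5] g 0.59
```

>>> play_rows(
  commands=[25, -15, 0, 0, 0.4, 51, -31, 0, 0, 0.4, 77, -47, 0, 0, 0.4, 103, -62, 0, 0, 0.4, 128, -78, 0, 0, 0.4],
)

```text
time: 9.73
eef_pos: [0.4436, 0.1282, 0.1107]
tcp_rot: [-2.651, -1.685, 0.0]
contact_force: [0.1, -0.4, -2.0]
gripper_width: 0.597
gripper_force: 62.9
```

>>> play_rows(
  commands=[26, -16, 0, 0, 0.4, 52, -32, 0, 0, 0.4, 78, -48, 0, 0, 0.4, 104, -63, 0, 0, 0.4, 129, -78, 0, 0, 0.4],
)

```text
time: 10.15
eef_pos: [0.4276, 0.2782, 0.1107]
tcp_rot: [-2.651, -1.686, 0.001]
contact_force: [0.4, -0.9, -2.0]
gripper_width: 0.596
gripper_force: 62.9
```

>>> play_rows(
  commands=[0, 0, 0, 0, 0.4, 0, 0, 0, 0, 0.4],
)

```text
time: 10.32
eef_pos: [0.4276, 0.2777, 0.1104]
tcp_rot: [-2.649, -1.689, 0.002]
contact_force: [-0.2, -0.6, -1.6]
gripper_width: 0.594
gripper_force: 62.9
```

```bash
python3 -c "
from m0 import *
go(430,277,14,65)
im=fixR(robot.get_image('side')); save(im,'s8.png')
print([(np.round(r['point']),round(r['p'],2),np.round(toz(im,r['point'],.02)*1000)) for r in robot.place_of('tortoise_d',im)])
print([(np.round(r['point']),r['p'],np.round(toz(im,r['point'],0)*1000)) for r in robot.place_of('stock',im)])
w=robot.get_image('wrist'); save(w,'w8.png')
a=cv2.resize(cv2.imread('pics/s8.png')[60:230,150:320],(400,400),interpolation=cv2.INTER_CUBIC);b=cv2.resize(cv2.imread('pics/w8.png'),(400,300))
cv2.imwrite('pics/c8.png',np.hstack([a,np.vstack([b,b[:100]*0])]))
"
```

```text
t 10.32 tcp [427.6 277.7 110.4] tray [-158.   302.3] yaw 65.0 | shift [ 0.5  2.6 96.4] turn 0.001 F [-0.2 -0.6 -1.6] g 0.59
[(array([251., 128.]), 0.63, array([607., 451.,  20.])), (array([234., 150.]), 0.61, array([531., 313.,  20.])), (array([277., 147.]), 0.55, array([689., 316.,  20.])), (array([203., 138.]), 0.51, array([416., 399.,  20.])), (array([280., 160.]), 0.5, array([688., 237.,  20.]))]
[(array([222., 156.]), 0.89, array([487., 309.,   0.]))]
```

View pics/c8.png

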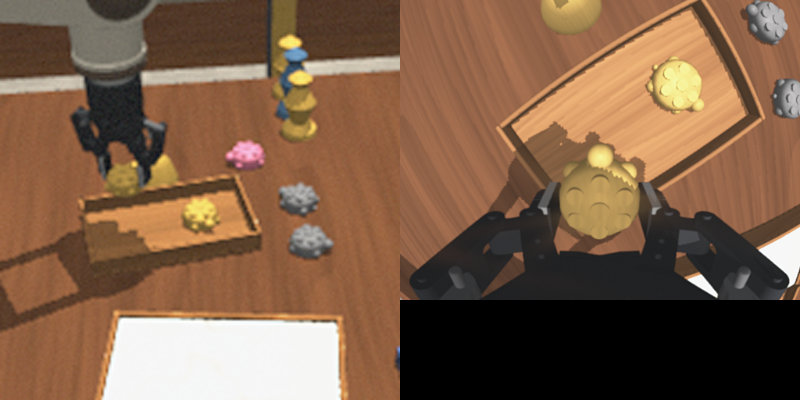

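>>> play_rows(
  commands=[10, -2, 25, 0, 0.4, 10, -2, 48, 0, 0.4, 10, -2, 66, 0, 0.4, 10, -2, 80, 0, 0.4, 10, -2, 88, 0, 0.4],
)

```text
time: 10.93
eef_pos: [0.4303, 0.2855, 0.0214]
tcp_rot: [-2.652, -1.684, 0.003]
contact_force: [-0.4, -0.4, -2.2]
gripper_width: 0.596
gripper_force: 62.9
```

>>> play_rows(
  commands=[0, 0, 3, 0, 0.4, 0, 0, 6, 0, 0.4, 0, 0, 8, 0, 0.4, 0, 0, 8, 0, 0.4],
)

```text
time: 11.27
eef_pos: [0.431, 0.2866, 0.0154]
tcp_rot: [-2.651, -1.685, -0.001]
contact_force: [-0.4, -0.2, -2.1]
gripper_width: 0.594
gripper_force: 62.9
```

>>> play_rows(
  commands=[0, 0, 1, 0, 0.4, 0, 0, 2, 0, 0.4, 0, 0, 2, 0, 0.4],
)

```text
time: 11.52
eef_pos: [0.4308, 0.2867, 0.0132]
tcp_rot: [-2.651, -1.686, -0.001]
contact_force: [0.3, 0.3, -1.8]
gripper_width: 0.598
gripper_force: 62.9
```

>>> play_rows(
  commands=[0, 0, 1, 0, 0.4, 0, 0, 1, 0, 0.4, 0, 0, 1, 0, 0.4],
)

```text
time: 11.77
eef_pos: [0.4309, 0.2867, 0.0122]
tcp_rot: [-2.651, -1.686, -0.001]
contact_force: [-0.0, 0.1, 1.4]
gripper_width: 0.595
gripper_force: 63.3
```

>>> play_rows(
  commands=[0, 0, 0, 0, 0.65, 0, 0, 0, 0, 0.7, 0, 0, 0, 0, 0.78, 0, 0, 0, 0, 0.78, 0, 0, 0, 0, 0.78],
)

```text
time: 12.18
eef_pos: [0.4307, 0.2866, 0.012]
tcp_rot: [-2.651, -1.686, -0.0]
contact_force: [0.0, 0.9, -1.1]
gripper_width: 0.778
gripper_force: 0.0
```

>>> play_rows(
  commands=[0, 0, -15, 0, 0.78, 0, 0, -40, 0, 0.78, 0, 0, -80, 0, 0.78, 0, 0, -120, 0, 0.78, 0, 0, -160, 0, 0.78],
)

```text
time: 12.6
eef_pos: [0.4303, 0.2864, 0.1738]
tcp_rot: [-2.651, -1.686, 0.001]
contact_force: [1.4, 0.7, -0.2]
gripper_width: 0.782
gripper_force: 0.0
```

```bash
python3 -c "
from m0 import *
go(*tray(0,-260),230,82.13)
"
```

```text
t 12.6 tcp [430.3 286.4 173.8] tray [-156.5  311.3] yaw 64.9 | shift [-499.3  318.7  -56.2] turn -0.301 F [ 1.4  0.7 -0.2] g 0.78
```

>>> play_rows(
  commands=[0, 0, -42, 0, 0, -60, 38, -56, -0.1, 0, -500, 319, -56, -0.301, 0, -500, 319, -56, -0.301, 0, -500, 319, -56, -0.301, 0],
)

```text
time: 13.02
eef_pos: [0.451, 0.13, 0.2235]
tcp_rot: [2.36, 2.073, 0.001]
contact_force: [1.5, -0.1, 0.4]
gripper_width: 0.069
gripper_force: 0.0
```

>>> play_rows(
  commands=[0, 0, 0, 0, 0],
)

```text
time: 13.1
eef_pos: [0.4519, 0.1256, 0.2234]
tcp_rot: [2.371, 2.058, -0.001]
contact_force: [-0.9, 0.8, -0.9]
gripper_width: -0.001
gripper_force: 0.0
```

```bash
python3 -c "
from m0 import *
go(*tray(0,-248),230,82.13)
a=fixR(robot.get_image('top')); save(a,'t9.png')
print([(np.round(r['point']),round(r['p'],2),np.round(toz(a,r['point'],.02)*1000)) for r in robot.place_of('tortoise_d',a)])
b=fixR(robot.get_image('side'))
r=robot.place_of('lid_edge',b)[0]['point']; print(r)
for t in np.arange(1.4,1.95,.05):
    w=tray(0,-169+96*np.cos(t)); print(round(t,2),np.round(proj(b,[w[0]/1e3,w[1]/1e3,.055+.096*np.sin(t)])),end=' ')
"
```

```text
t 13.1 tcp [451.9 125.6 223.4] tray [-113.  155.] yaw 81.9 | shift [-402.6  114.5   -5.9] turn -0.003 F [-0.9  0.8 -0.9] g -0.0
[(array([108., 180.]), 0.73, array([628., 469.,  20.])), (array([308., 220.]), 0.65, array([ 524., -160.,   20.])), (array([182., 163.]), 0.59, array([691., 240.,  20.])), (array([310., 191.]), 0.58, array([ 613., -165.,   20.])), (array([150., 159.]), 0.56, array([701., 341.,  20.])), (array([159., 212.]), 0.52, array([533., 303.,  20.]))]
[236.9, 243.1]
1.4 [239. 236.] 1.45 [239. 237.] 1.5 [239. 239.] 1.55 [239. 240.] 1.6 [238. 242.] 1.65 [238. 244.] 1.7 [238. 245.] 1.75 [238. 247.] 1.8 [238. 249.] 1.85 [238. 251.] 1.9 [238. 253.]
```

>>> play_rows(
  commands=[-403, 114, -6, 0, 0, -403, 114, -6, 0, 0, -403, 114, -6, 0, 0, -403, 114, -6, 0, 0, -403, 114, -6, 0, 0],
)

```text
time: 13.72
eef_pos: [0.4802, -0.0755, 0.2262]
tcp_rot: [-2.366, -2.067, -0.0]
contact_force: [1.3, 0.4, 0.6]
gripper_width: -0.001
gripper_force: 0.0
```

>>> play_rows(
  commands=[-202, 57, 0, 0, 0, -202, 57, 0, 0, 0, -202, 57, 0, 0, 0, -202, 57, 0, 0, 0, -202, 57, 0, 0, 0],
)

```text
time: 14.13
eef_pos: [0.5095, -0.2821, 0.2259]
tcp_rot: [-2.366, -2.066, -0.0]
contact_force: [1.4, 0.4, 0.7]
gripper_width: -0.003
gripper_force: 0.0
```

>>> play_rows(
  commands=[0, 0, 0, 0, 0, 0, 0, 0, 0, 0],
)

```text
time: 14.3
eef_pos: [0.5094, -0.2819, 0.225]
tcp_rot: [-2.368, -2.062, 0.0]
contact_force: [-0.2, 0.9, 0.7]
gripper_width: -0.002
gripper_force: 0.0
```

```bash
python3 -c "
from m0 import *
go(*tray(0,-248),132,82.13)
"
```

```text
t 14.3 tcp [ 509.4 -281.9  225. ] tray [  -0.4 -240.8] yaw 82.1 | shift [-7.3  0.5 93. ] turn -0.0 F [-0.2  0.9  0.7] g -0.0
```

>>> play_rows(
  commands=[0, 0, 40, 0, 0, 0, 0, 75, 0, 0, 0, 0, 93, 0, 0, 25, 0, 93, 0, 0, 45, 0, 93, 0, 0],
)

```text
time: 14.72
eef_pos: [0.5147, -0.2339, 0.1316]
tcp_rot: [-2.365, -2.064, 0.001]
contact_force: [0.1, -0.9, 1.7]
gripper_width: -0.002
gripper_force: 0.6
```

>>> play_rows(
  commands=[0, 0, 0, 0, 0, 0, 0, 0, 0, 0],
)

```text
time: 14.88
eef_pos: [0.5156, -0.2344, 0.1334]
tcp_rot: [2.364, 2.068, 0.001]
contact_force: [0.8, 0.2, -0.3]
gripper_width: 0.004
gripper_force: 0.0
```

```bash
python3 -c "
from m0 import *
go(*tray(0,-196),132,82.13)
"
```

```text
t 14.88 tcp [ 515.6 -234.4  133.4] tray [  -0.7 -192.9] yaw 82.4 | shift [-3.1  0.7  1.4] turn 0.004 F [ 0.8  0.2 -0.3] g 0.0
```

>>> play_rows(
  commands=[8, 0, -2, 0, 0, 20, 0, -2, 0, 0, 32, 0, 0, 0, 0, 43, 0, 4, 0, 0, 54, 0, 9, 0, 0],
)

```text
time: 15.3
eef_pos: [0.5225, -0.1821, 0.124]
tcp_rot: [2.368, 2.064, 0.001]
contact_force: [0.5, -0.9, -0.3]
gripper_width: -0.002
gripper_force: 0.4
```

>>> play_rows(
  commands=[0, 0, 0, 0, 0],
)

```text
time: 15.38
eef_pos: [0.522, -0.181, 0.1229]
tcp_rot: [-2.365, -2.065, 0.0]
contact_force: [0.2, -0.1, -1.2]
gripper_width: 0.007
gripper_force: 0.0
```

```bash
python3 -c "
from m0 import *
go(*tray(0,-100),58,82.13)
b=fixR(robot.get_image('side'))
print(robot.place_of('lid_edge',b)[:1])
for t in np.arange(.8,1.7,.1):
    w=tray(0,-169+96*np.cos(t)); print(round(t,2),np.round(proj(b,[w[0]/1e3,w[1]/1e3,.055+.096*np.sin(t)])),end=' ')
"
```

```text
t 15.38 tcp [ 522.  -181.   122.9] tray [  -1.6 -139.1] yaw 82.2 | shift [39.1  1.8 64.9] turn 0.002 F [ 0.2 -0.1 -1.2] g 0.01
[{'point': [237.5, 227.3], 'p': 0.74}]
0.8 [241. 227.] 0.9 [241. 228.] 1.0 [240. 228.] 1.1 [240. 230.] 1.2 [240. 231.] 1.3 [239. 234.] 1.4 [239. 236.] 1.5 [239. 239.] 1.6 [238. 242.]
```

>>> play_rows(
  commands=[10, 0, 6, 0, 0, 18, 0, 14, 0, 0, 26, 0, 24, 0, 0, 32, 0, 34, 0, 0, 36, 0, 45, 0, 0],
)

```text
time: 15.9
eef_pos: [0.527, -0.1467, 0.0778]
tcp_rot: [-2.367, -2.064, 0.0]
contact_force: [0.7, 0.1, 1.0]
gripper_width: 0.001
gripper_force: 0.2
```

>>> play_rows(
  commands=[1, 0, 5, 0, 0, 2, 0, 11, 0, 0, 3, 0, 16, 0, 0, 3, 0, 20, 0, 0, 3, 0, 20, 0, 0],
)

```text
time: 16.32
eef_pos: [0.5274, -0.1448, 0.0584]
tcp_rot: [-2.368, -2.063, 0.0]
contact_force: [-0.4, -0.9, 0.5]
gripper_width: -0.001
gripper_force: 0.0
```

```bash
python3 -c "
from m0 import *
go(*tray(0,-100),58,82.13)
"
```

```text
t 16.32 tcp [ 527.4 -144.8   58.4] tray [  -1.3 -102.6] yaw 82.1 | shift [2.6 1.3 0.4] turn 0.0 F [-0.4 -0.9  0.5] g -0.0
```

>>> play_rows(
  commands=[0, 0, 0.5, 0, 0, 0, 0, 1, 0, 0, 0, 0, 1.5, 0, 0, 0, 0, 1.5, 0, 0],
)

```text
time: 16.65
eef_pos: [0.5277, -0.1449, 0.058]
tcp_rot: [2.368, 2.064, 0.0]
contact_force: [-0.6, -0.3, 2.4]
gripper_width: 0.008
gripper_force: 1.4
```

>>> play_rows(
  commands=[0, 0, 1, 0, 0, 0, 0, 1.5, 0, 0, 0, 0, 1.5, 0, 0],
)

```text
time: 16.9
eef_pos: [0.5279, -0.145, 0.0578]
tcp_rot: [2.367, 2.063, 0.001]
contact_force: [-9.4, 2.5, 23.1]
gripper_width: -0.0
gripper_force: 11.7
```

>>> play_rows(
  commands=[0, 0, -10, 0, 0, 0, 0, -50, 0, 0, 0, 0, -90, 0, 0, 0, 0, -130, 0, 0, 0, 0, -170, 0, 0],
)

```text
time: 17.32
eef_pos: [0.5272, -0.1446, 0.2285]
tcp_rot: [2.368, 2.064, 0.0]
contact_force: [0.7, -0.5, 0.2]
gripper_width: 0.0
gripper_force: 0.0
```

>>> play_rows(
  commands=[-150, -60, 0, 0, 0, -150, -60, 0, 0, 0, -150, -60, 0, 0, 0, -150, -60, 0, 0, 0, -150, -60, 0, 0, 0],
)

```text
time: 17.73
eef_pos: [0.4448, -0.2897, 0.2263]
tcp_rot: [2.372, 2.059, -0.002]
contact_force: [1.2, 0.5, -0.4]
gripper_width: 0.002
gripper_force: 0.0
```

```bash
python3 -c "
from m0 import *
go(*tray(0,-100),58,82.13)
a=fixR(robot.get_image('top')); save(a,'t10.png');b=fixR(robot.get_image('side')); save(b,'s10.png')
print([(np.round(r['point']),round(r['p'],2),np.round(toz(a,r['point'],.02)*1000)) for r in robot.place_of('tortoise_d',a)])
print(robot.place_of('lid_edge',b)[:1],[proj(b,np.r_[tray(0,-73)/1e3,.055+z]) for z in (0,.005)])
a=cv2.resize(cv2.imread('pics/t10.png')[140:300,100:360],(800,492),interpolation=cv2.INTER_CUBIC)
b=cv2.resize(cv2.imread('pics/s10.png')[110:290,150:320],(550,600),interpolation=cv2.INTER_CUBIC)
cv2.imwrite('pics/c10.png',cv2.resize(np.hstack([cv2.copyMakeBorder(a,54,54,0,0,0),b]),(800,356)))
"
```

```text
t 17.73 tcp [ 444.8 -289.7  226.3] tray [ -63.2 -257.4] yaw 81.9 | shift [157.9  62.7 168. ] turn -0.004 F [ 1.2  0.5 -0.4] g 0.0
[(array([108., 176.]), 0.8, array([640., 468.,  20.])), (array([161., 245.]), 0.71, array([433., 291.,  20.])), (array([162., 215.]), 0.71, array([524., 294.,  20.])), (array([182., 163.]), 0.62, array([691., 239.,  20.])), (array([149., 162.]), 0.61, array([692., 343.,  20.]))]
[{'point': [240.6, 231.9], 'p': 0.73}] [array([242.57579699, 235.0986973 ]), array([242.51421675, 233.95128545])]
```

View pics/c10.png

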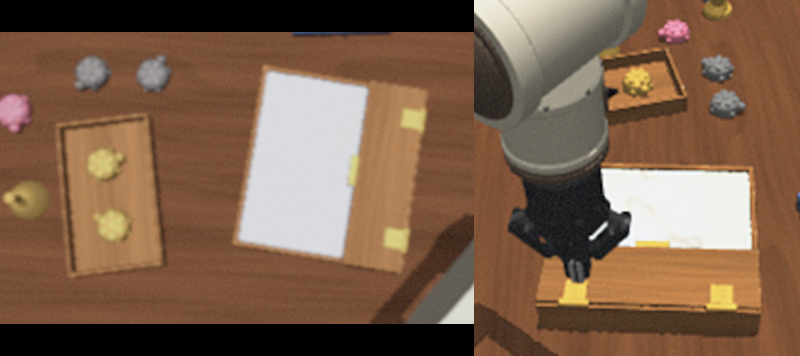

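```bash
python3 -c "
from plant import robot
print(robot.job_done())"
```

```text
the job is handed in; nothing more can be done
None
```

I handed the job in with two tortoises in the trough, the third upright next to tortoise_d in the stock box, the lid shut and the bell and jar untouched, but it may be judged failed: early on I pressed the fingers into the deck and the wrist force read about 173 N, over the 120 N limit.

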